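# Pin the hinge of a gel-casting mould

## Robot

A 6-joint arm with a two-finger parallel gripper is mounted at the origin on the work surface. World frame = base frame: x ahead of the robot, y to its left, z up, the work surface at z = 0. Lengths are in mm, angles in rad, forces in N, time in s.
With the tool pointing down it reaches from about 300 to 875 mm from the base axis. Payload 6.4 kg.
Tool frame: the origin (TCP) lies at the very end of the fingers, on their centre line; the grasp point (between the pads) lies 19 mm behind it (env.tcp_to_grasp is the distance from the TCP to the grasp point, in mm); z points along the fingers, y is the direction in which the jaws open and shut (so a half turn about z gives the same grasp; the last joint's range is limited). The gripper opens to 88 mm and grips with 3 to 60 N. Pads are 18 mm wide; open, the fingers measure 123 mm over their backs; the gripper's body (75 mm by 187 mm) begins 45 mm behind the grasp point.
Start: joints at [-1.494, 0.181, 1.607, -0, 1.354, -0.206], TCP at [160.467, -552.17, 238.714] pointing down, gripper open.
Joint ranges: [-2.99, 2.99], [-0.89, 2.07], [0.3, 2.58], [-1.14, 4.28], [0, 2.63], [-3.12, 3.12]. Speed limits (rad/s): [2.57, 2.57, 3.01, 3.14, 3.14, 3.14].

## Interface

Orientations are given as [roll, pitch, yaw] about the fixed x, y, z axes, in that order (R = Rz(yaw) Ry(pitch) Rx(roll)).
In Python, from workcell import env, viewer, close_job gives the robot as it stands. The module is installed in compiled form; this text tells all that it offers.
- The arm moves only by the tool arm_command, never from a script. Its argument "deltas" is a list that holds one entry, the list of rows, each a list of 7 numbers: the shift along the tool's x, y, z in units of 40 mm (1.0 is 40 mm), then the turn, a rotation vector about the tool's x, y, z in rad, then the closure in counts, from 0 (fully open) to 255 (shut). In form: [[[tx, ty, tz, rx, ry, rz, fingers], ...]]. A call has 1 to 12 rows; each row shifts and turns the commanded pose from where the row before left it, along the tool's axes as they then stand; what a row does not reach is not made up. A row lasts 1/8 s, in which the tool goes at most 62.5 mm and 10.7 degrees, less where a joint would pass 70% of its speed; a pose out of reach is approached as far as the arm can. A call is refused whole if a number of a shift passes 1 or a number of a turn 0.188, either way. A call with a gripper value outside its range is refused whole. The fingers move at their own pace and stop on an object; the grip force is fixed at half the most. Time passes only in rows, so rows that do not move let the fingers close. It gives the time, the measured TCP pose, the force and the opening at its end, in the units of the state.
- env.state(): the state, without advancing time (a new reading comes with each control period).
- viewer.get_image(name): name is "side" or "top" or "wrist"; returns (picture, depth): 384x512x3 uint8, red, green, blue; 384x512 float32, mm along the optical axis (not along the pixel's ray), 0 where there is no reading.
- viewer.camera_model(name): a dict with "K" (3x3 intrinsics, pixels), "R" (3x3) and "t" (3): a world point X has camera coordinates R X + t; the wrist camera has in their place "tool_from_camera" (4x4, takes a point from camera to tool coordinates, whose origin is the TCP and whose axes are the flange's). Camera axes: x right, y down, z forward; pixel columns grow to the right and rows downward; lengths in mm; the calibration is good to about 2 mm. A picture is of the moment at which its call begins: read the wrist's pose just before it. camera_model takes no time and is no camera call.
- close_job(): hands the job in, once; it reports no verdict.
The state is a dict: "clock": time; "joint_pos": joint angles; "joint_velocities": joint speeds; "effort": joint torques, N m; "ee_pos": TCP position; "tcp_rot": TCP orientation; "ft_force": force on the tool from outside, world axes, zero at the start; "torque": the same for the moment, N m; "width": finger opening in mm.
Only numpy, scipy, OpenCV 4.12 (cv2) and the standard library are available. Lean on these libraries where they do the work, as an engineer would, in place of code of your own. Each camera call takes 0.05 s, during which the arm holds its last target.

## Task

Slide the loose half of the white gel-casting mould gently along its jig until it stops against the other half, so that its hinge knuckle stands exactly above the fixed knuckle. Then take the straight-handled hinge pin (not the ball-topped plug) from its rack and push it down through both knuckles, past the drag of the spring clip in the lower one, until its collar sits fully home on the upper knuckle; press firmly but not hard, let go, and leave everything else where it stands.

Things in the scene. Friction and masses are not known exactly. Their poses are not given: they have to be found in the camera images.
- jig: Fixed grey jig plate 80 x 280 x 12 mm; origin at the table's surface, z up, y along the jig. The fixed mould half (white slab, top 72 mm above the table) stands at x +12 to +32, y +2 to +98 mm, the loose one is its mirror image at -y. The hinge axis is upright, at x = 0; the fixed half is clamped in a slot, so its hole (and the stop) may lie up to 18 mm either way of y = 0.
- upper_knuckle (a point): Centre of the mouth (72 mm above the table) of the upper knuckle, part of the loose half: upright white barrel 26 mm across, 25 mm tall, through hole 11 mm; axes as the jig's. Under it on the fixed half is the lower knuckle, the same barrel, mouth 46 mm above the table, with a ledge at that height on its -y side that stops a pin put through before the half is home.
- push_end (a point): Middle of the end face (-y end) of the loose mould half: flat, white, 20 mm wide in x, 59 mm tall (13 to 72 mm above the table), this point 47 mm above the table; 22 mm in +x and 98 mm in -y from the upper knuckle's axis. Push here towards the jig's +y: 12 to 40 mm of sliding at about 4 N (it stays where left), then the hard stop, where the two knuckles are in line. Guide strips reach 18 mm high.
- pin_grip (a point): Centre of the plain cylindrical grip (14 mm across, 38 mm tall) of the steel hinge pin, on its axis (z, up as it stands): 19 mm below its top, 23 mm above the collar's underside, 78 mm above its tip. The pin stands in either hole of the white rack, collar resting on the rack's top, 62 mm above the table.
- pin_seat (a point): On the pin's axis, at the underside of its collar (22 mm across, 4 mm thick), 55 mm above the tip. Home: it lies on the mouth of the upper knuckle.
- pin_tip (a point): The pin's tip, on its axis. Home: 17 mm above the table. A spring clip in the lower knuckle, 28 to 36 mm above the table, grips the shaft: from there on pushing takes about 5 to 12 N, and the pin stays where it is left.
- pin: The whole hinge pin, 97 mm long, 60 to 110 g: grip, collar, then a shaft 9 mm across and 55 mm long whose last 10 mm taper to a 5 mm tip. Origin at the tip.
- plug_ball (a point): Centre of the 26 mm steel ball on top of the plug in the rack's other hole, 72 mm from the pin. To be left alone. The ball's top is 100 mm above the table.
- rack: Fixed white block 70 x 150 x 62 mm (x, y, z), origin under its centre, two upright 12 mm holes 58 mm deep at y -36 and +36 mm.
- amber_bottle: Bystander: brown bottle 54 mm across, 95 mm tall, standing; origin under it.
- jar: Bystander: white jar 44 mm across, 50 mm tall, standing; origin under it.
- dish: Bystander: clear round dish 86 mm across, 15 mm tall; origin under it.
- marker: Bystander: blue marker lying down, 14 mm thick, 130 mm long; origin under it.

How it is judged:
By the outcome, as a careful person would: the job done as asked, in the order asked, and still so for the second after the job is handed in, with the robot touching nothing.
It also fails if it takes over 54 s, if anything falls off the work surface, if the arm or the gripper's body presses on something with over 40 N, if the wrist force passes 120 N, or if a joint passes its speed limit or range.

## Working session

There is one attempt and no reset: what is moved stays moved. The work goes in short steps, Python scripts to look and compute and a tool call to move; the robot and the scene stay as the last step left them, time stands still between calls to the robot, and variables do not carry over. Pictures are saved under pics/ and viewed, and the job is handed in when it is done.

Besides the shell and the picture viewer there is one more tool, called after "Call:" by a JSON object that holds its "api" and its "payload". arm_command: Moves the arm, as the interface text tells. Its arguments: {"type":"object","properties":{"deltas":{"type":"array"}},"required":["deltas"]}

```bash
mkdir -p pics; cat > h.py <<'E'
import numpy as np, cv2
from workcell import env, viewer, close_job
def grab(n,tag):
    im,d=viewer.get_image(n); cv2.imwrite(f'pics/{tag}.png',im[:,:,::-1]); np.savez(f'pics/{tag}.npz',im=im,d=d); return im,d
E
python3 - <<'E'
from h import *
print(env.state())
for n in ('top','side','wrist'):
    print(n,viewer.camera_model(n))
for n in ('top','side'): grab(n,n+'0')
E
```

```text
{'clock': 0.0, 'joint_pos': array([-1.49429347e+00,  1.81495891e-01,  1.60795624e+00, -8.91475798e-06,
        1.35379624e+00, -2.06316067e-01]), 'joint_velocities': array([-0.00014456, -0.00130912, -0.00186725,  0.00033291,  0.00145844,
        0.00031531]), 'effort': array([-2.51076690e-04, -4.33865619e+01, -3.41852152e+01,  7.00646848e-02,
        3.84805247e-02, -1.55628259e-04]), 'ee_pos': array([ 160.42705606, -551.63544569,  237.86053791]), 'tcp_rot': array([-3.13997026e+00, -3.30665422e-04,  2.82820579e-01]), 'ft_force': array([-1.67871856,  0.18026123, -0.05801678]), 'torque': array([ 0.0061436 , -0.01289119, -0.03008627]), 'width': 88.32315785429893}
top {'K': array([[405.04428061,   0.        , 248.7559653 ],
       [  0.        , 405.04428061, 193.47789191],
       [  0.        ,   0.        ,   1.        ]]), 'R': array([[-0.01854565, -0.99981037, -0.00594027],
       [-0.98774596,  0.01924207, -0.1548795 ],
       [ 0.15496443,  0.00299514, -0.98791551]]), 't': array([ -18.6851789 ,  556.16417185, 1150.28082982])}
side {'K': array([[442.08363027,   0.        , 255.64946869],
       [  0.        , 442.08363027, 187.6247886 ],
       [  0.        ,   0.        ,   1.        ]]), 'R': array([[-0.99622607, -0.08596047,  0.0120174 ],
       [-0.07307796,  0.7559859 , -0.65049592],
       [ 0.04683195, -0.6489192 , -0.75941467]]), 't': array([524.18849768, 107.91114168, 949.77543249])}
wrist {'K': array([[338.10955056,   0.        , 265.86585826],
       [  0.        , 338.10955056, 194.43497039],
       [  0.        ,   0.        ,   1.        ]]), 'tool_from_camera': array([[-1.13325597e-03, -9.54251763e-01, -2.99002156e-01,
         7.56486083e+01],
       [ 9.99999221e-01, -1.23777503e-03,  1.60179146e-04,
         1.19392674e-01],
       [-5.22948634e-04, -2.99001742e-01,  9.54252422e-01,
        -1.46206561e+02],
       [ 0.00000000e+00,  0.00000000e+00,  0.00000000e+00,
         1.00000000e+00]])}
```

View pics/top0.png

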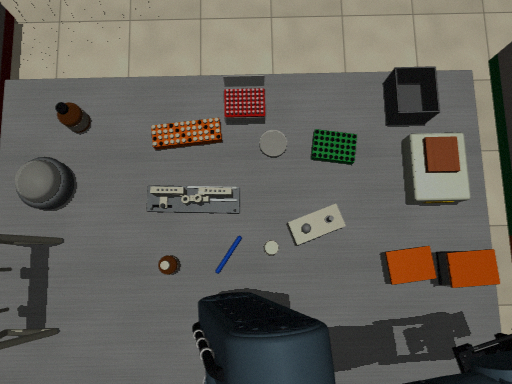

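View pics/side0.png

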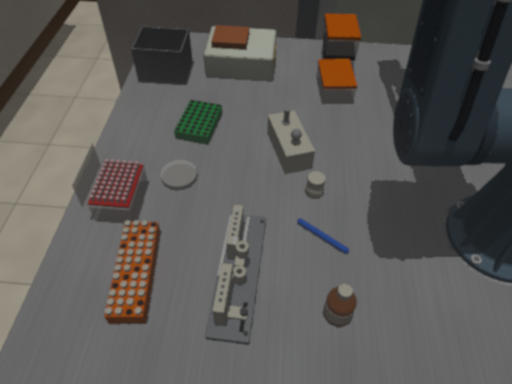

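```bash
cat >> h.py <<'E'
def ray(n,u,v,z):
    c=viewer.camera_model(n); K,R,t=c['K'],c['R'],c['t']
    d=R.T@np.linalg.solve(K,[u,v,1.]); o=-R.T@t
    return o+d*(z-o[2])/d[2]
def proj(n,X):
    c=viewer.camera_model(n); p=c['K']@(c['R']@np.array(X,float)+c['t']); return p[:2]/p[2]
E
python3 - <<'E'
from h import *
a=cv2.imread('pics/top0.png'); b=cv2.imread('pics/side0.png')
A=cv2.resize(a[175:225,138:250],None,fx=7,fy=7,interpolation=cv2.INTER_CUBIC)
cv2.imwrite('pics/topjig.png',A)
cv2.imwrite('pics/sidejig.png',cv2.resize(b[195:345,195:280],None,fx=4,fy=4,interpolation=cv2.INTER_CUBIC))
cv2.imwrite('pics/toprack.png',cv2.resize(a[195:255,275:355],None,fx=8,fy=8,interpolation=cv2.INTER_CUBIC))
E
```

```text
(no output)
```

View pics/topjig.png

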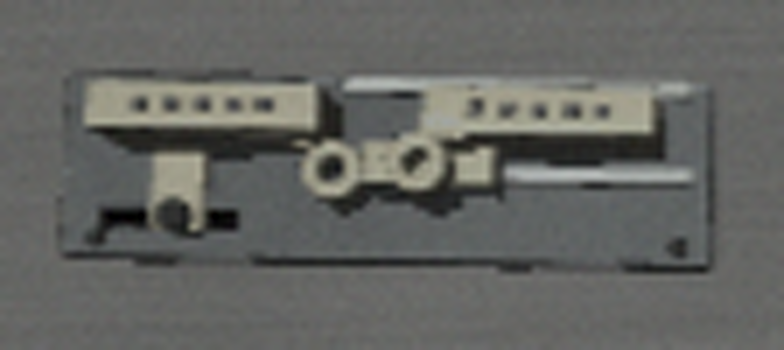

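View pics/sidejig.png

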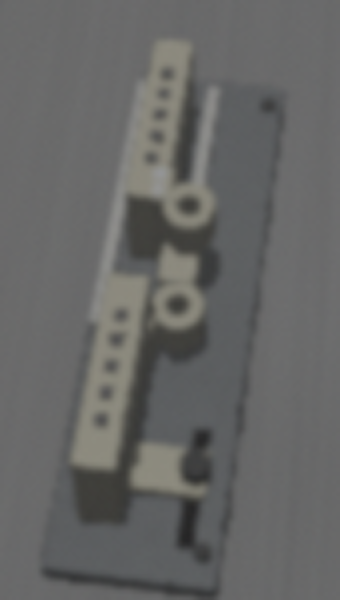

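View pics/toprack.png

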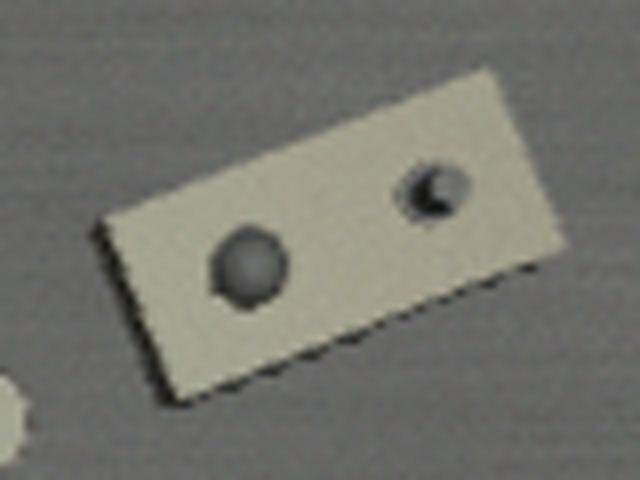

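```bash
python3 - <<'E'
from h import *
def T(x,y,z): return ray('top',138+(x+.5)/7-.5,175+(y+.5)/7-.5,z).round(1)
def S(x,y,z): return ray('side',195+(x+.5)/4-.5,195+(y+.5)/4-.5,z).round(1)
def Q(x,y,z): return ray('top',275+(x+.5)/8-.5,195+(y+.5)/8-.5,z).round(1)
print('upper',T(418,162,72),S(188,204,72))
print('lower',T(331,168,46),S(178,304,46))
print('slab fixed top', T(85,80,72),T(318,82,72),T(85,126,72),T(318,132,72))
print('slab loose top', T(425,88,72),T(655,95,72),T(655,132,72), 'side end', S(152,40,72),S(192,40,72))
print('plate', T(65,72,12),T(712,85,12),T(62,255,12),T(712,268,12))
print('rack', [Q(*p,62) for p in((103,222),(488,68),(565,240),(178,402))])
print('ball',Q(252,265,87),'pin top',Q(450,184,104),'collar',Q(430,192,66))
for n,z in(('top',0),):
  print('bottle',ray('top',169,265,95),'jar',ray('top',271,248,50),'dish',ray('top',273,143,15),'marker',ray('top',219,271,10),ray('top',240,238,10))
E
```

```text
upper [541.8 118.7  72. ] [543.7 118.2  72. ]
lower [543.8 158.7  46. ] [544.6 157.6  46. ]
slab fixed top [578.6 256.2  72. ] [575.9 160.   72. ] [559.4 255.8  72. ] [555.  159.9  72. ]
slab loose top [572.5 115.9  72. ] [567.8  21.1  72. ] [552.3  21.3  72. ] side end [572.7  20.8  72. ] [552.3  18.8  72. ]
plate [593.2 280.   12. ] [581.9  -0.8  12. ] [513.3 279.7  12. ] [5.023e+02 4.000e-01 1.200e+01]
rack [array([ 467. , -138.6,   62. ]), array([ 519.9, -279.2,   62. ]), array([ 457.4, -303.5,   62. ]), array([ 402.5, -163.1,   62. ])]
ball [ 448.9 -187.9   87. ] pin top [ 474.3 -255.1  104. ] collar [ 475.1 -255.4   66. ]
bottle [353.18597284 193.14593027  95.        ] jar [395.13422551 -90.13307456  50.        ] dish [ 715.8504466  -106.65451715   15.        ] marker [331.74816607  62.68319198  10.        ] [427.2105305   -0.58410011  10.        ]
```

Call:
{"api": "arm_command", "payload": {"deltas": [[[0,0,0,0,0,0.162,255],[0,0,0,0,0,0.161,255],[0.68,-0.96,0,0,0,0,255],[0.68,-0.96,0,0,0,0,255],[0.68,-0.96,0,0,0,0,255],[0.68,-0.96,0,0,0,0,255],[0.68,-0.96,0,0,0,0,255],[0.68,-0.96,0,0,0,0,255],[0.68,-0.96,0,0,0,0,255],[0.68,-0.96,0,0,0,0,255],[0.68,-0.96,0,0,0,0,255],[0.68,-0.96,0,0,0,0,255]]]}}

```text
clock: 1.6
ee_pos: [448.3, -177.9, 238.5]
tcp_rot: [-3.141, 0.0, -0.04]
ft_force: [0.8, -0.8, 0.6]
width: 0.7
```

```bash
cat >> h.py <<'E'
from scipy.spatial.transform import Rotation
def snapw(tag):
    s=env.state(); im,d=grab('wrist',tag); np.savez(f'pics/{tag}_s.npz',p=s['ee_pos'],r=s['tcp_rot']); print(s['clock'],s['ee_pos'].round(1),s['tcp_rot'].round(3),s['ft_force'].round(1)); return im,d
def wray(tag,u,v,z):
    f=np.load(f'pics/{tag}_s.npz'); c=viewer.camera_model('wrist'); M=c['tool_from_camera']
    Rt=Rotation.from_euler('xyz',f['r']).as_matrix()
    o=Rt@M[:3,3]+f['p']; d=Rt@M[:3,:3]@np.linalg.solve(c['K'],[u,v,1.])
    return o+d*(z-o[2])/d[2]
def wproj(tag,X):
    f=np.load(f'pics/{tag}_s.npz'); c=viewer.camera_model('wrist'); M=c['tool_from_camera']
    Rt=Rotation.from_euler('xyz',f['r']).as_matrix()
    q=np.linalg.inv(M)@np.r_[Rt.T@(np.array(X,float)-f['p']),1]; p=c['K']@q[:3]; return p[:2]/p[2]
E
python3 - <<'E'
from h import *
snapw('w0')
for X in ((474.8,-255.3,104),(474.8,-255.3,66),(449,-188,87)): print(wproj('w0',X))
E
```

```text
1.6 [ 448.3 -177.9  238.5] [-3.141  0.    -0.04 ] [ 0.8 -0.8  0.6]
[356.49185069 146.46869545]
[346.13256522 139.85373382]
[276.13950758 174.81395368]
```

View pics/w0.png

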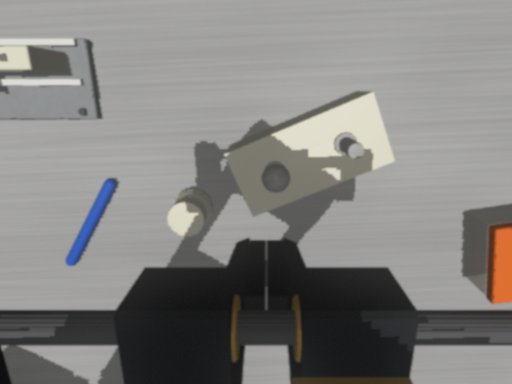

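Call:
{"api": "arm_command", "payload": {"deltas": [[[0.67,-0.95,0,0,0,0,255],[0.67,-0.95,0,0,0,0,255],[0.67,-0.95,0,0,0,0,255],[0.66,-0.95,0,0,0,0,255],[0,0,0,0,0,0,255],[0,0,0,0,0,0,255]]]}}

```text
clock: 2.4
ee_pos: [559.9, -32.2, 238.2]
tcp_rot: [3.141, 0.001, -0.04]
ft_force: [-0.4, -0.2, -0.2]
width: 0.5
```

```bash
python3 - <<'E'
from h import *
snapw('w1')
for X in ((542.7,118.4,72),(544.2,158.2,46),(560.8,20,72)): print(wproj('w1',X))
E
```

```text
2.4 [559.9 -32.2 238.2] [ 3.141e+00  1.000e-03 -4.000e-02] [-0.4 -0.2 -0.2]
[110.42959137 195.51854873]
[ 83.12990336 188.08328951]
[210.03838552 173.29972712]
```

View pics/w1.png

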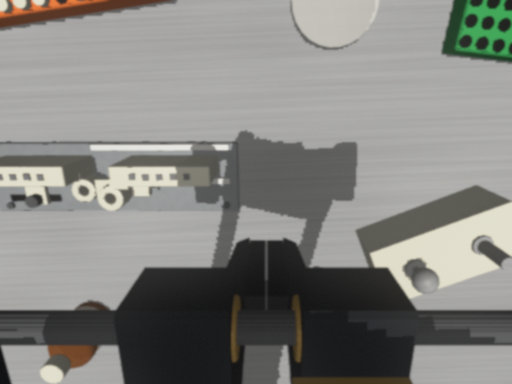

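Call:
{"api": "arm_command", "payload": {"deltas": [[[0,0,0.9,0,0,0,255],[0,0,0.9,0,0,0,255],[0,0,0.9,0,0,0,255],[0,0,0.9,0,0,0,255],[0,0,0.9,0,0,0,255],[0,-0.15,0.6,0,0,0,255],[0,-0.15,0,0,0,0,255],[0,-0.15,0,0,0,0,255]]]}}

```text
clock: 3.45
ee_pos: [561.8, -14.4, 35.9]
tcp_rot: [3.141, -0.001, -0.041]
ft_force: [0.5, -0.3, -0.3]
width: 0.4
```

```bash
python3 - <<'E'
from h import *
s=env.state(); print(s['ee_pos'],s['ft_force'])
grab('top','top1'); grab('side','side1')
a=cv2.imread('pics/top1.png');b=cv2.imread('pics/side1.png')
A=cv2.resize(a[170:230,138:260],None,fx=5,fy=5,interpolation=cv2.INTER_CUBIC);B=cv2.resize(b[150:345,180:300],None,fx=3,fy=3,interpolation=cv2.INTER_CUBIC)
cv2.imwrite('pics/s1.png',B)
E
```

```text
[561.76880004 -14.43606486  35.85052705] [ 0.52141229 -0.33268992 -0.27633215]
```

View pics/s1.png

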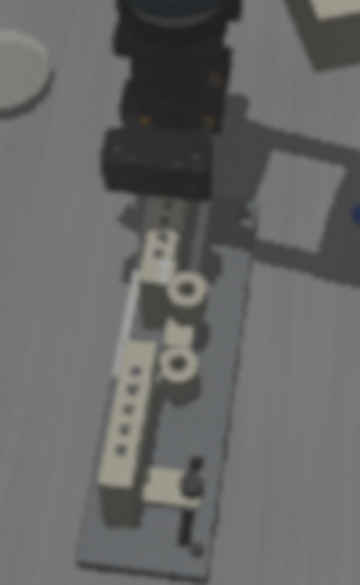

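Call:
{"api": "arm_command", "payload": {"deltas": [[[0,-0.08,0,0,0,0,255],[0,-0.08,0,0,0,0,255],[0,-0.08,0,0,0,0,255],[0,-0.08,0,0,0,0,255],[0,-0.08,0,0,0,0,255],[0,-0.08,0,0,0,0,255],[0,-0.08,0,0,0,0,255]]]}}

```text
clock: 4.42
ee_pos: [562.1, 8.1, 34.7]
tcp_rot: [3.141, 0.0, -0.04]
ft_force: [-0.8, -5.0, -0.3]
width: 0.2
```

Call:
{"api": "arm_command", "payload": {"deltas": [[[0,-0.08,0,0,0,0,255],[0,-0.08,0,0,0,0,255],[0,-0.08,0,0,0,0,255],[0,-0.08,0,0,0,0,255],[0,-0.08,0,0,0,0,255],[0,-0.08,0,0,0,0,255]]]}}

```text
clock: 5.18
ee_pos: [562.9, 27.9, 34.7]
tcp_rot: [3.142, 0.0, -0.04]
ft_force: [-1.0, -5.2, 0.4]
width: 0.5
```

```bash
cat > look.py <<'E'
import sys
from h import *
tag=sys.argv[1]
s=env.state(); print(s['ee_pos'].round(1),s['ft_force'].round(1))
grab('side',tag); b=cv2.imread(f'pics/{tag}.png')
cv2.imwrite(f'pics/{tag}c.png',cv2.resize(b[195:345,195:280],None,fx=4,fy=4,interpolation=cv2.INTER_CUBIC))
E
python3 look.py s2
```

```text
[562.9  27.9  34.7] [-1.  -5.2  0.4]
```

View pics/s2c.png

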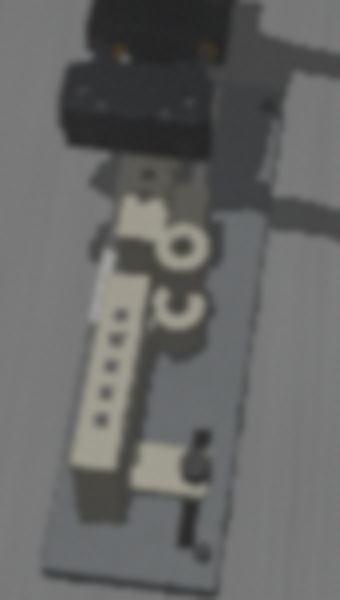

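```bash
python3 - <<'E'
from h import *
def S(x,y,z): return ray('side',195+(x+.5)/4-.5,195+(y+.5)/4-.5,z).round(1)
print(S(181,246,72))
E
```

```text
[544.5 141.7  72. ]
```

Call:
{"api": "arm_command", "payload": {"deltas": [[[0,-0.05,0,0,0,0,255],[0,-0.05,0,0,0,0,255],[0,-0.04,0,0,0,0,255],[0,-0.04,0,0,0,0,255]]]}}

```text
clock: 5.72
ee_pos: [563.1, 35.0, 34.7]
tcp_rot: [-3.142, 0.0, -0.04]
ft_force: [-0.1, -3.5, -0.2]
width: 0.2
```

Call:
{"api": "arm_command", "payload": {"deltas": [[[0,-0.04,0,0,0,0,255],[0,-0.04,0,0,0,0,255],[0,-0.04,0,0,0,0,255]]]}}

```text
clock: 6.1
ee_pos: [563.3, 39.8, 34.7]
tcp_rot: [-3.142, 0.0, -0.04]
ft_force: [-1.5, -3.5, -1.0]
width: 0.4
```

Call:
{"api": "arm_command", "payload": {"deltas": [[[0,-0.03,0,0,0,0,255],[0,-0.02,0,0,0,0,255]]]}}

```text
clock: 6.35
ee_pos: [563.4, 41.8, 34.7]
tcp_rot: [-3.142, 0.0, -0.04]
ft_force: [-0.9, -3.8, -0.8]
width: 0.6
```

Call:
{"api": "arm_command", "payload": {"deltas": [[[0,-0.025,0,0,0,0,255],[0,-0.025,0,0,0,0,255]]]}}

```text
clock: 6.6
ee_pos: [563.5, 43.8, 34.7]
tcp_rot: [-3.142, 0.0, -0.04]
ft_force: [-0.5, -4.0, 0.1]
width: 0.2
```

Call:
{"api": "arm_command", "payload": {"deltas": [[[0,-0.025,0,0,0,0,255],[0,0,0,0,0,0,255]]]}}

```text
clock: 6.85
ee_pos: [563.5, 44.0, 34.7]
tcp_rot: [3.14, 0.0, -0.04]
ft_force: [-1.6, -8.1, -0.5]
width: 0.4
```

Call:
{"api": "arm_command", "payload": {"deltas": [[[0,-0.02,0,0,0,0,255],[0,0,0,0,0,0,255]]]}}

```text
clock: 7.1
ee_pos: [563.5, 44.1, 34.7]
tcp_rot: [3.139, 0.0, -0.04]
ft_force: [-2.5, -10.3, 0.3]
width: 0.8
```

```bash
python3 look.py s3
```

```text
[563.5  44.1  34.7] [ -2.5 -10.3   0.3]
```

View pics/s3c.png

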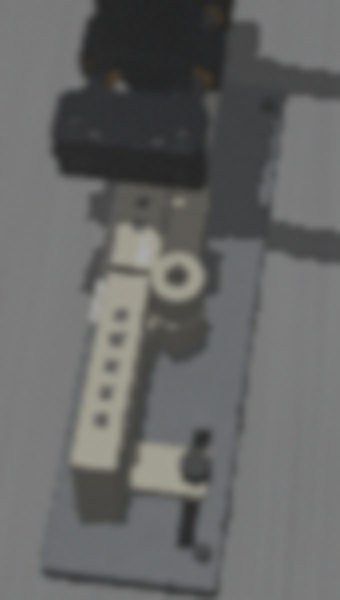

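Call:
{"api": "arm_command", "payload": {"deltas": [[[0,0.1,0,0,0,0,255],[0,0.65,0,0,0,0,255],[0,0,-1,0,0,0,128],[0,0,-1,0,0,0,128],[0,0,-1,0,0,0,128],[-0.27,0.97,0,0,0,0,128],[-0.27,0.97,0,0,0,0,128],[-0.27,0.97,0,0,0,0,128],[-0.27,0.97,0,0,0,0,128],[-0.27,0.97,0,0,0,0,128],[-0.27,0.97,0,0,0,0,128],[-0.27,0.97,0,0,0,0,128]]]}}

```text
clock: 8.65
ee_pos: [476.1, -253.5, 155.0]
tcp_rot: [-3.141, -0.002, -0.04]
ft_force: [0.2, 0.1, 0.8]
width: 43.6
```

Call:
{"api": "arm_command", "payload": {"deltas": [[[0,0,0,0,0,0,128],[0,0,0,0,0,0,128]]]}}

```text
clock: 8.9
ee_pos: [476.2, -252.0, 154.7]
tcp_rot: [-3.141, -0.0, -0.04]
ft_force: [0.1, 0.7, -0.2]
width: 44.1
```

```bash
python3 - <<'E'
from h import *
print(env.state()['width'])
snapw('w2'); grab('side','s4')
for z in (104,66,62): print(wproj('w2',(474.8,-255.3,z)))
E
```

```text
44.125126779438624
8.9 [ 476.2 -252.   154.7] [-3.141 -0.    -0.04 ] [ 0.1  0.7 -0.2]
[270.18580446 218.06364947]
[269.56632527 199.08751893]
[269.51153092 197.40903671]
```

View pics/w2.png

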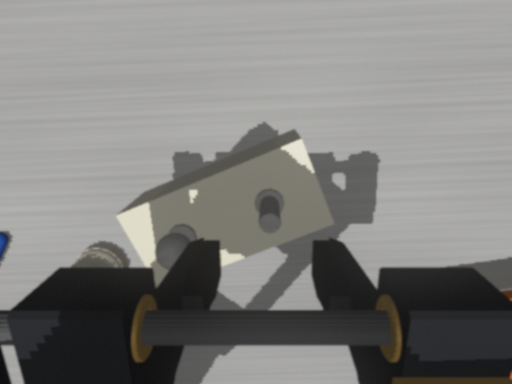

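View pics/s4.png

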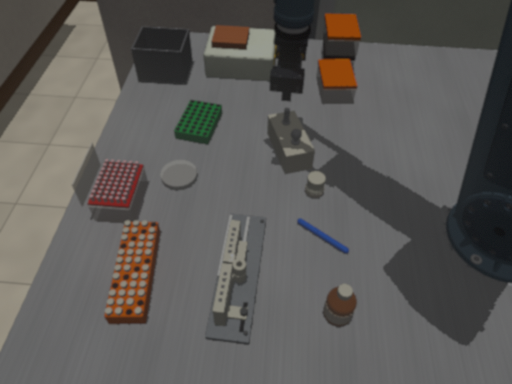

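```bash
python3 - <<'E'
from h import *
a=cv2.imread('pics/w2.png'); cv2.imwrite('pics/w2c.png',cv2.resize(a[180:240,240:300],None,fx=10,fy=10,interpolation=cv2.INTER_CUBIC))
E
```

```text
(no output)
```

View pics/w2c.png

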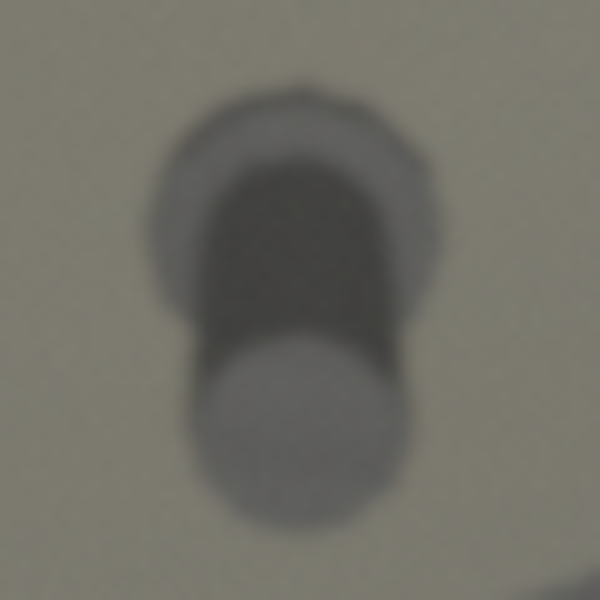

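```bash
python3 - <<'E'
from h import *
print(wray('w2',269.4,222.7,104),wray('w2',268.8,202.8,66))
# TCP, with bias
p=np.load('pics/w2_s.npz')['p'];print(p,wproj('w2',p))
E
```

```text
[ 471.71097245 -254.69059315  104.        ] [ 471.95951921 -254.62853341   66.        ]
[ 476.23536857 -252.02251388  154.67496486] [264.50349726 254.10955243]
```

Call:
{"api": "arm_command", "payload": {"deltas": [[[-0.04,0.07,0.5,0,0,0,128],[0,0,0.6,0,0,0,128],[0,0,0.6,0,0,0,128],[0,0,0.3,0,0,0,128],[0,0,0.12,0,0,0,128],[0,0,0,0,0,0,128]]]}}

```text
clock: 9.75
ee_pos: [474.6, -255.4, 70.3]
tcp_rot: [3.141, -0.0, -0.04]
ft_force: [-0.4, 0.1, 0.0]
width: 43.7
```

```bash
python3 - <<'E'
from h import *
snapw('w3')
E
```

```text
9.75 [ 474.6 -255.4   70.3] [ 3.141 -0.    -0.04 ] [-0.4  0.1  0. ]
```

View pics/w3.png

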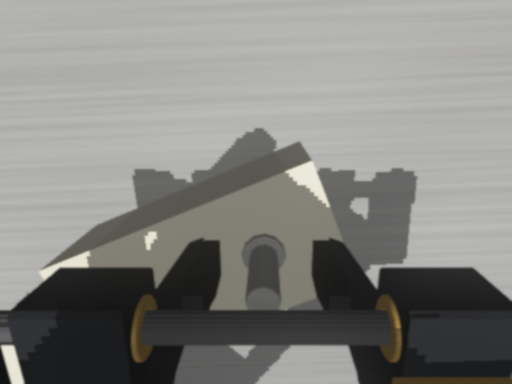

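Call:
{"api": "arm_command", "payload": {"deltas": [[[0,0,0,0,0,0,255],[0,0,0,0,0,0,255],[0,0,0,0,0,0,255],[0,0,0,0,0,0,255]]]}}

```text
clock: 10.3
ee_pos: [474.4, -255.6, 70.2]
tcp_rot: [3.141, -0.0, -0.04]
ft_force: [-0.2, 1.1, 1.4]
width: 12.8
```

Call:
{"api": "arm_command", "payload": {"deltas": [[[0,0,0,0,0,0,255],[0,0,-0.5,0,0,0,255],[0,0,-0.5,0,0,0,255],[0,0,0,0,0,0,255]]]}}

```text
clock: 10.8
ee_pos: [474.9, -255.9, 111.0]
tcp_rot: [3.14, -0.002, -0.04]
ft_force: [0.1, 0.5, -1.2]
width: 13.0
```

Call:
{"api": "arm_command", "payload": {"deltas": [[[0,0,-0.8,0,0,0,255],[0,0,-0.8,0,0,0,255]]]}}

```text
clock: 11.05
ee_pos: [473.5, -255.0, 173.0]
tcp_rot: [-3.14, 0.002, -0.04]
ft_force: [0.8, -0.5, -0.5]
width: 13.2
```

```bash
python3 - <<'E'
from h import *
grab('top','t5'); grab('side','s5'); snapw('w5')
a=cv2.imread('pics/t5.png');b=cv2.imread('pics/s5.png')
A=cv2.resize(a[185:215,165:215],None,fx=12,fy=12,interpolation=cv2.INTER_CUBIC)
B=cv2.resize(b[245:285,220:260],None,fx=12,fy=12,interpolation=cv2.INTER_CUBIC)
cv2.imwrite('pics/t5c.png',A);cv2.imwrite('pics/s5c.png',B)
E
```

```text
11.15 [ 475.8 -256.9  176.4] [ 3.138 -0.004 -0.04 ] [ 0.1  0.2 -0.9]
```

View pics/t5c.png

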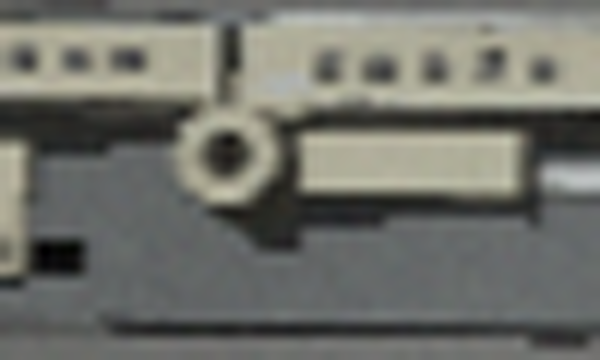

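View pics/s5c.png

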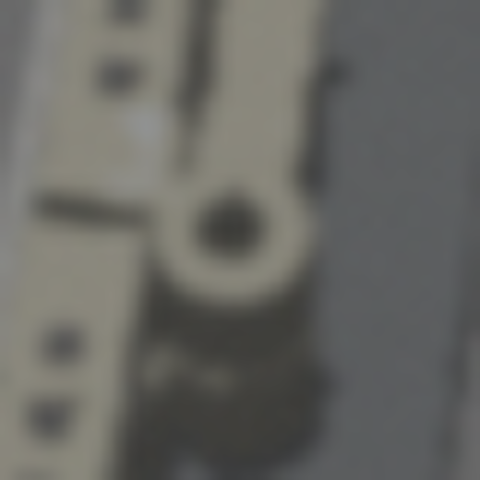

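View pics/w5.png

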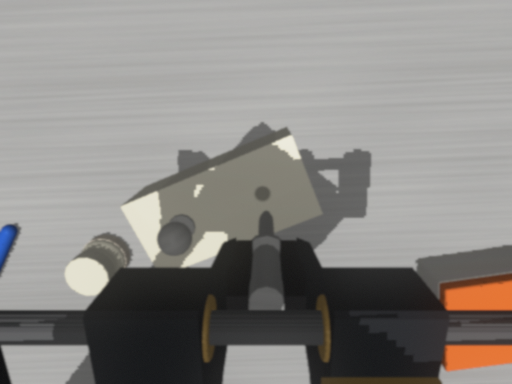

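```bash
python3 - <<'E'
from h import *
print(ray('top',183.46,197.4,72),ray('side',238.8,263.4,72))
# rack hole in w5 & pin tip
print(wray('w5',262.5,193.5,62), wray('w5',265.5,214,176.4-63.2))
# side/top check of pin top pos in initial
a=cv2.imread('pics/side0.png'); cv2.imwrite('pics/s0p.png',cv2.resize(a[100:150,270:320],None,fx=10,fy=10,interpolation=cv2.INTER_CUBIC))
a=cv2.imread('pics/w5.png'); cv2.imwrite('pics/w5c.png',cv2.resize(a[180:240,240:300],None,fx=10,fy=10,interpolation=cv2.INTER_CUBIC))
E
```

```text
[543.45172358 158.45782974  72.        ] [544.77029862 157.43776616  72.        ]
[ 471.29275239 -255.13902488   62.        ] [ 472.66432969 -257.45642133  113.2       ]
```

View pics/s0p.png

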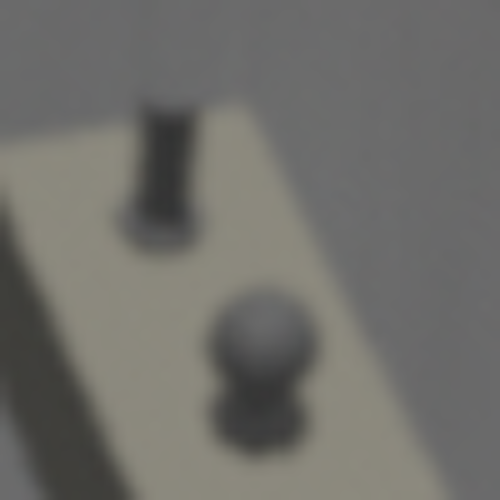

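View pics/w5c.png

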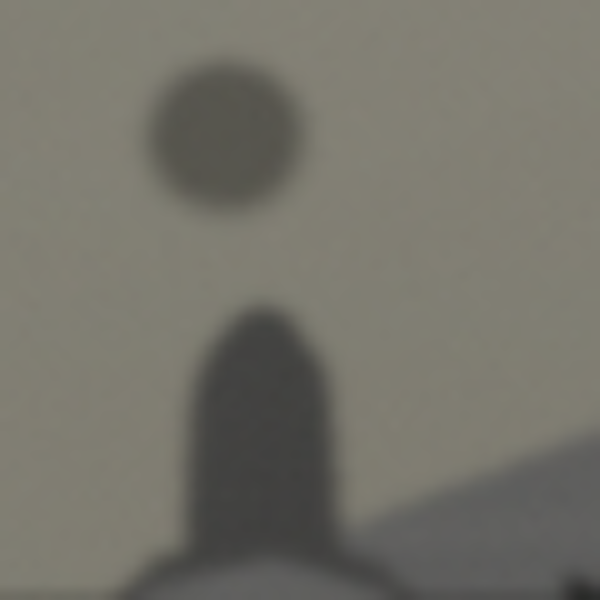

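Call:
{"api": "arm_command", "payload": {"deltas": [[[0.06,-0.5,0,0,0,0,255],[0.12,-0.95,0,0,0,0,255],[0.12,-0.95,0,0,0,0,255],[0.12,-0.95,0,0,0,0,255],[0.12,-0.95,0,0,0,0,255],[0.12,-0.95,0,0,0,0,255],[0.12,-0.95,0,0,0,0,255],[0.12,-0.95,0,0,0,0,255],[0.12,-0.95,0,0,0,0,255],[0.12,-0.95,0,0,0,0,255],[0.12,-0.95,0,0,0,0,255],[0.06,-0.39,0,0,0,0,255]]]}}

```text
clock: 12.7
ee_pos: [541.9, 160.3, 171.8]
tcp_rot: [3.142, 0.003, -0.037]
ft_force: [0.4, -0.6, -1.4]
width: 13.0
```

Call:
{"api": "arm_command", "payload": {"deltas": [[[0,0,0.3,0,0,0,255],[0,0,0,0,0,0,255],[0,0,0,0,0,0,255]]]}}

```text
clock: 13.08
ee_pos: [543.4, 156.5, 161.4]
tcp_rot: [3.141, 0.001, -0.042]
ft_force: [-0.0, -0.3, -0.7]
width: 13.0
```

```bash
python3 - <<'E'
from h import *
snapw('w6'); grab('side','s6')
a=cv2.imread('pics/w6.png'); cv2.imwrite('pics/w6c.png',cv2.resize(a[160:240,225:305],None,fx=7,fy=7,interpolation=cv2.INTER_CUBIC))
b=cv2.imread('pics/s6.png');cv2.imwrite('pics/s6c.png',cv2.resize(b[205:285,200:280],None,fx=7,fy=7,interpolation=cv2.INTER_CUBIC))
print(ray('side',285.5,121.6,66))
E
```

```text
13.075 [543.4 156.5 161.4] [ 3.141e+00  1.000e-03 -4.200e-02] [-0.  -0.3 -0.7]
[ 475.26404538 -254.80395429   66.        ]
```

View pics/w6c.png

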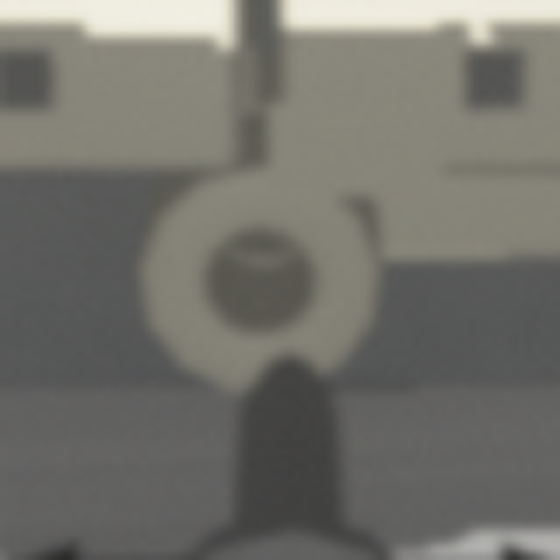

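View pics/s6c.png

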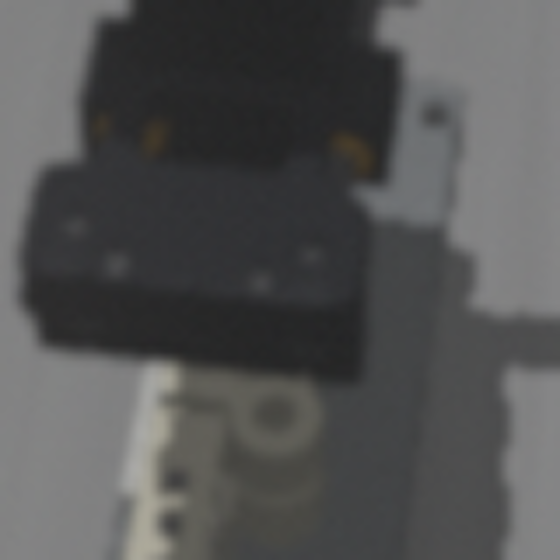

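```bash
python3 - <<'E'
from h import *
h=wray('w6',261.7,199.6,72);t=wray('w6',266.,213.9,98.2)
print(h,t,h-t)
h=wray('w5',261.9,193.1,62);t=wray('w5',265.7,214,113.2)
print(h,t,h-t)
E
```

```text
[541.44100161 158.89550804  72.        ] [540.02801203 155.83490906  98.2       ] [  1.41298958   3.06059898 -26.2       ]
[ 471.65214428 -254.67183084   62.        ] [ 472.66038334 -257.589911    113.2       ] [ -1.00823907   2.91808016 -51.2       ]
```

Call:
{"api": "arm_command", "payload": {"deltas": [[[0.02,-0.04,0.25,0,0,0,255],[0,0,0.25,0,0,0,255],[0,0,0,0,0,0,255],[0,0,0,0,0,0,255]]]}}

```text
clock: 13.68
ee_pos: [544.5, 159.2, 141.8]
tcp_rot: [3.142, 0.0, -0.04]
ft_force: [0.6, -0.6, -1.7]
width: 13.2
```

```bash
python3 - <<'E'
from h import *
snapw('w7'); grab('side','s7')
a=cv2.imread('pics/w7.png'); cv2.imwrite('pics/w7c.png',cv2.resize(a[160:240,225:305],None,fx=7,fy=7,interpolation=cv2.INTER_CUBIC))
b=cv2.imread('pics/s7.png');cv2.imwrite('pics/s7c.png',cv2.resize(b[225:285,210:270],None,fx=9,fy=9,interpolation=cv2.INTER_CUBIC))
E
```

```text
13.675 [544.5 159.2 141.8] [ 3.142  0.    -0.04 ] [ 0.6 -0.6 -1.7]
```

View pics/w7c.png

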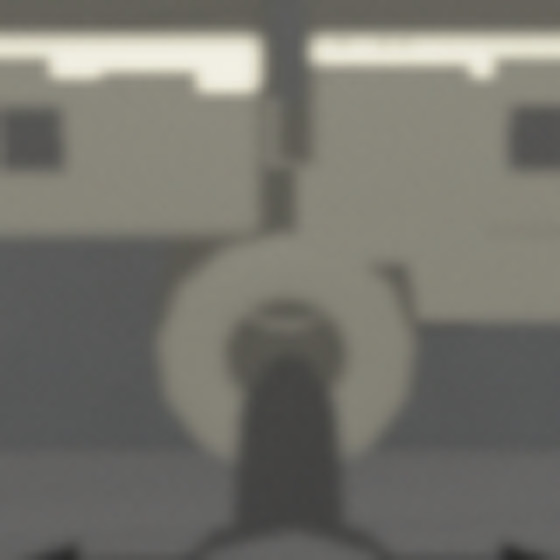

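View pics/s7c.png

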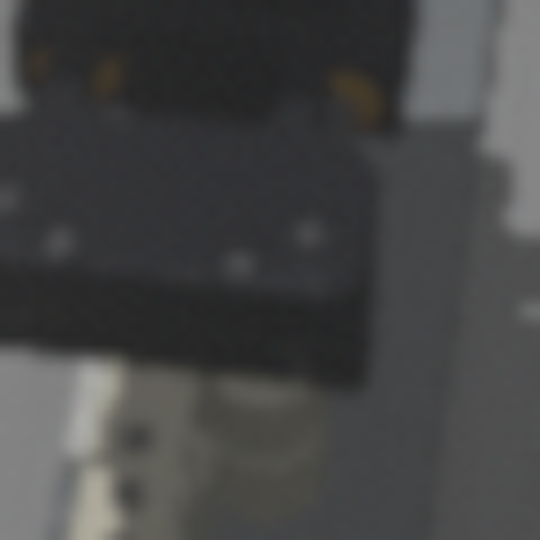

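```bash
python3 - <<'E'
from h import *
h=wray('w7',265.4,210.1,72);t=wray('w7',265.8,213.9,78.6)
print(h,t,h-t)
E
```

```text
[541.47491133 158.90969911  72.        ] [541.20340963 158.65279743  78.6       ] [ 0.2715017   0.25690168 -6.6       ]
```

Call:
{"api": "arm_command", "payload": {"deltas": [[[0.005,-0.005,0.1,0,0,0,255],[0,0,0.1,0,0,0,255],[0,0,0.1,0,0,0,255],[0,0,0.1,0,0,0,255],[0,0,0,0,0,0,255]]]}}

```text
clock: 14.4
ee_pos: [544.4, 159.3, 125.4]
tcp_rot: [3.141, 0.001, -0.04]
ft_force: [0.6, 0.8, -1.5]
width: 12.9
```

Call:
{"api": "arm_command", "payload": {"deltas": [[[0,0,0.1,0,0,0,255],[0,0,0.1,0,0,0,255]]]}}

```text
clock: 14.65
ee_pos: [544.8, 159.4, 117.8]
tcp_rot: [-3.142, -0.0, -0.04]
ft_force: [0.4, -0.6, -1.6]
width: 12.9
```

Call:
{"api": "arm_command", "payload": {"deltas": [[[0,0,0.08,0,0,0,255],[0,0,0.08,0,0,0,255],[0,0,0.08,0,0,0,255]]]}}

```text
clock: 15.02
ee_pos: [544.8, 159.4, 108.1]
tcp_rot: [-3.142, -0.0, -0.04]
ft_force: [-0.3, 0.1, -1.2]
width: 13.2
```

Call:
{"api": "arm_command", "payload": {"deltas": [[[0,0,0.08,0,0,0,255],[0,0,0.08,0,0,0,255],[0,0,0.08,0,0,0,255]]]}}

```text
clock: 15.4
ee_pos: [544.8, 159.3, 98.5]
tcp_rot: [3.142, 0.0, -0.04]
ft_force: [-0.1, 0.0, -0.8]
width: 12.9
```

Passed the ledge height with no side load; now into the clip.

Call:
{"api": "arm_command", "payload": {"deltas": [[[0,0,0.06,0,0,0,255],[0,0,0.06,0,0,0,255],[0,0,0.06,0,0,0,255]]]}}

```text
clock: 15.78
ee_pos: [545.2, 159.4, 92.0]
tcp_rot: [-3.141, -0.001, -0.04]
ft_force: [-0.7, -0.2, 5.5]
width: 12.9
```

Call:
{"api": "arm_command", "payload": {"deltas": [[[0,0,0.06,0,0,0,255],[0,0,0.06,0,0,0,255],[0,0,0,0,0,0,255]]]}}

```text
clock: 16.15
ee_pos: [545.0, 159.5, 87.1]
tcp_rot: [-3.141, -0.001, -0.04]
ft_force: [-0.9, 0.6, 2.4]
width: 12.8
```

Call:
{"api": "arm_command", "payload": {"deltas": [[[0,0,0.05,0,0,0,255],[0,0,0.05,0,0,0,255],[0,0,0.04,0,0,0,255]]]}}

```text
clock: 16.52
ee_pos: [545.5, 159.4, 82.0]
tcp_rot: [-3.141, -0.002, -0.04]
ft_force: [-0.3, 1.1, 7.3]
width: 13.0
```

Call:
{"api": "arm_command", "payload": {"deltas": [[[0,0,0.03,0,0,0,255],[0,0,0,0,0,0,255]]]}}

```text
clock: 16.77
ee_pos: [545.3, 159.4, 80.6]
tcp_rot: [-3.141, -0.001, -0.04]
ft_force: [-1.4, -0.6, 5.0]
width: 12.9
```

Call:
{"api": "arm_command", "payload": {"deltas": [[[0,0,0.03,0,0,0,255],[0,0,0,0,0,0,255]]]}}

```text
clock: 17.02
ee_pos: [545.5, 159.4, 80.1]
tcp_rot: [-3.141, -0.001, -0.04]
ft_force: [-3.6, -0.6, 11.0]
width: 13.1
```

Call:
{"api": "arm_command", "payload": {"deltas": [[[0,0,0.03,0,0,0,255],[0,0,0,0,0,0,255]]]}}

```text
clock: 17.27
ee_pos: [545.6, 159.5, 80.0]
tcp_rot: [3.142, -0.002, -0.04]
ft_force: [-6.9, -1.1, 17.7]
width: 13.0
```

Call:
{"api": "arm_command", "payload": {"deltas": [[[0,0,0,0,0,0,128],[0,0,0,0,0,0,128],[0,0,0,0,0,0,128]]]}}

```text
clock: 17.65
ee_pos: [544.5, 159.3, 77.0]
tcp_rot: [3.141, 0.001, -0.04]
ft_force: [0.3, 0.2, -0.3]
width: 40.9
```

Call:
{"api": "arm_command", "payload": {"deltas": [[[0,0,-0.4,0,0,0,128],[0,0,-0.8,0,0,0,128],[0,0,-0.8,0,0,0,128],[0,0,0,0,0,0,128],[0,0,0,0,0,0,128]]]}}

```text
clock: 18.27
ee_pos: [544.4, 159.3, 157.2]
tcp_rot: [3.142, 0.0, -0.04]
ft_force: [-0.3, -0.6, -1.4]
width: 43.8
```

```bash
python3 - <<'E'
from h import *
im,d=snapw('w8'); grab('side','s8'); grab('top','t8')
a=cv2.imread('pics/w8.png'); cv2.imwrite('pics/w8c.png',cv2.resize(a[150:290,205:325],None,fx=4.2,fy=4.2,interpolation=cv2.INTER_CUBIC))
E
```

```text
18.275 [544.4 159.3 157.2] [ 3.142  0.    -0.04 ] [-0.3 -0.6 -1.4]
```

View pics/w8c.png

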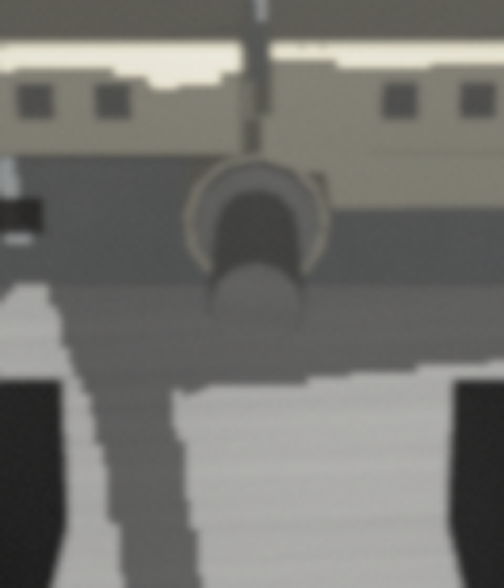

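View pics/s8.png

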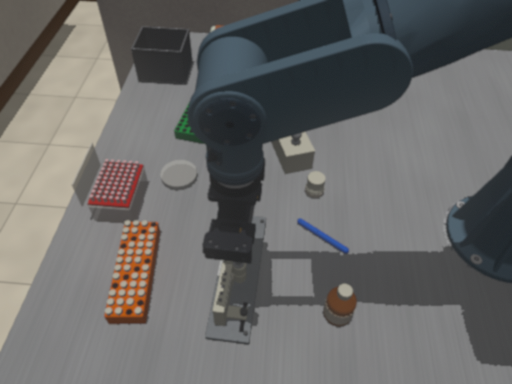

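```bash
python3 - <<'E'
from h import *
f=np.load('pics/w8_s.npz'); c=viewer.camera_model('wrist'); M=c['tool_from_camera']; R=Rotation.from_euler('xyz',f['r']).as_matrix()
d=np.load('pics/w8.npz')['d']
def P(cx,cy):
    u=int(205+cx/4.2); v=int(150+cy/4.2); z=np.median(d[v-1:v+2,u-1:u+2])
    q=np.linalg.solve(c['K'],[u,v,1.])*z; return (R@(M[:3,:3]@q+M[:3,3])+f['p']).round(1)
for n,p in dict(top=(256,300),collar=(255,178),collarL=(205,215),collarR=(307,215),slabL=(80,140),slabR=(330,140),plate=(100,250)).items(): print(n,P(*p))
E
```

```text
top [544.3 159.2 114.4]
collar [550.8 159.   76.3]
collarL [544.6 167.7  76.6]
collarR [543.6 150.   75.8]
slabL [557.5 187.8  72.3]
slabR [555.7 146.   72. ]
plate [516.5 194.3  12.6]
```

Call:
{"api": "arm_command", "payload": {"deltas": [[[0,0.5,-0.8,0,0,0,128],[0,0.9,-0.6,0,0,0,128],[0,0.95,0,0,0,0,128],[0,0.95,0,0,0,0,128],[0,0.95,0,0,0,0,128],[0,0.5,0,0,0,0,128],[0,0,0,0,0,0,128],[0,0,0,0,0,0,128]]]}}

```text
clock: 19.42
ee_pos: [537.0, -29.5, 213.2]
tcp_rot: [-3.141, 0.001, -0.04]
ft_force: [0.0, 0.0, 0.6]
width: 44.1
```

```bash
python3 - <<'E'
from h import *
print(env.state()['ee_pos'],env.state()['ft_force'])
grab('side','s9'); grab('top','t9')
a=cv2.imread('pics/s9.png');b=cv2.imread('pics/t9.png')
cv2.imwrite('pics/f9.png',np.hstack([cv2.resize(a[195:345,195:280],None,fx=4,fy=4,interpolation=cv2.INTER_CUBIC)[:576],np.vstack([cv2.resize(b[185:215,165:215],None,fx=9,fy=9,interpolation=cv2.INTER_CUBIC),cv2.resize(b,(450,306))])]))
E
```

```text
[537.0407233  -29.50718787 213.19670231] [0.03774475 0.00957648 0.63641835]
```

View pics/f9.png

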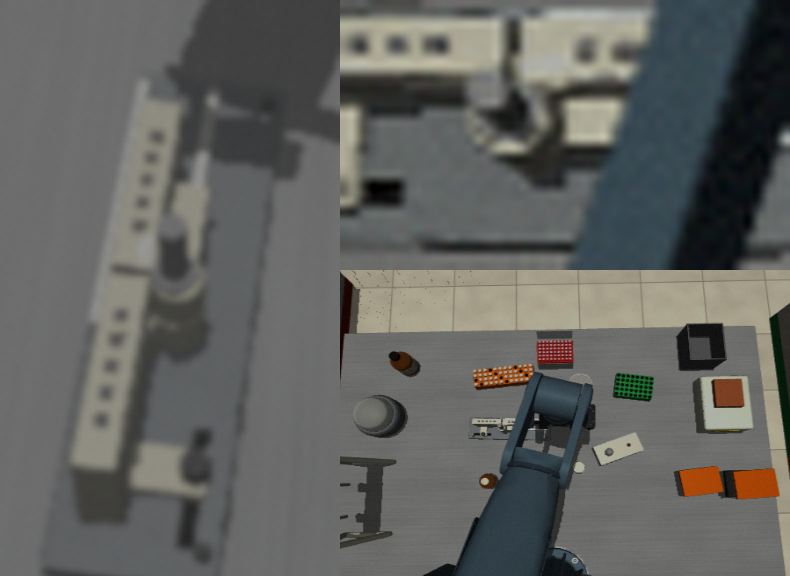

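The pin stands upright with its collar on the upper knuckle, the mould halves are together, and everything else is in place. I'm handing the job in.

```bash
python3 -c "
from h import *
print(close_job())"
```

```text
the job is handed in; nothing more can be done
None
```

The mould is closed and the hinge pin is fully home. The job was handed in at about 19.5 s of the 54 s allowed.

- **Sliding the half:** I pushed the loose half at about 4–5 N until it hit the hard stop. The force then rose to about 10 N with almost no further movement. The images showed the upper knuckle about where the lower one had been seen earlier.
- **Fitting the pin:** I took the straight-handled pin from the rack, lined it up with the hole using the wrist camera, and lowered it through both knuckles. It met no sideways load at the ledge and 5–7 N of drag at the clip. It stopped on its collar at about 18 N downward, with about 7 N sideways at that moment, and I then let go.
- **Last checks:** By wrist depth the pin's top is 114.4 mm above the table (114 expected). The collar's top is at 75.8–76.6 mm (76 expected). The other camera views show the pin upright, the plug still in the rack, the bystanders I could see where they stood, and the arm clear. The arm hid part of the last top view.
- **Disagreement:** The wrist camera read about 3 mm lower in x than the fixed cameras. I aligned the pin tip to the hole within the wrist image itself, so this did not affect the fit.

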